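# Lock the dice case away in the tin

## Robot

A 7-joint arm with a two-finger parallel gripper is mounted at the origin on the work surface. World frame = base frame: x ahead of the robot, y to its left, z up, the work surface at z = 0. Lengths are in m, angles in rad, forces in N, time in s.
With the tool pointing down it reaches from about 0.425 to 0.875 m from the base axis. Payload 4.7 kg.
Tool frame: the origin (TCP) lies midway between the tips of the shut fingers; the grasp point (between the pads) lies 19 mm behind it; z points along the fingers, y is the line along which they close (so a half turn about z gives the same grasp; the last joint's range is limited). The gripper opens to 87 mm and grips with 3 to 60 N. Pads are 19 mm wide; open, the fingers measure 117 mm over their backs; the gripper's body (75 mm by 190 mm) begins 51 mm behind the grasp point.
Start: joints at [1.266, 0.321, -0.07, 1.45, 0.023, 1.371, -0.057], TCP at [0.204, -0.617, 0.223] pointing down, gripper open.
Joint ranges: [-2.86, 2.86], [-0.3, 2.09], [-1.38, 1.24], [0.06, 2.45], [-1.56, 4.7], [0.09, 2.05], [-2.69, 2.69]. Speed limits (rad/s): [2.57, 2.57, 3.14, 3.14, 3.14, 3.14, 3.14].

## Interface

Orientations are given as a rotation vector (axis times angle).
In Python, from bench import ctrl gives the robot as it stands. The module is installed in compiled form; this text tells all that it offers.
- The arm moves only by the tool carry_out, never from a script. Its argument "steps" is a list of rows, each a list of 7 numbers: the turn, a rotation vector about the world's x, y, z in degrees, then the shift along the world's x, y, z in cm, then the opening, from 0 (shut) to 1 (fully open). A call has 1 to 12 rows; each row is the pose to reach, as a shift and turn from the pose commanded when the call began; what a row does not reach only later rows make up. A row lasts 1/10 s, in which the tool goes at most 50 mm and 8.59 degrees, less where a joint would pass 70% of its speed; a pose out of reach is approached as far as the arm can. A call with a gripper value outside its range is refused whole. The fingers move at their own pace and stop on an object; "squeeze" is the grip in N (left out, the last holds). Time passes only in rows, so rows that repeat a pose let the fingers close. It gives the time, the measured TCP pose, the force, the opening and the grip force at its end, in the units of the state.
- ctrl.get_state(): the state, without advancing time (a new reading comes with each control period).
- ctrl.get_image(name): name is "side" or "top"; returns a dict with "pixels" (384x512x3 uint8, red, green, blue), "camera_matrix" (3x3 intrinsics, pixels), "cam_to_world" (4x4, takes a point from camera to world coordinates). Camera axes: x right, y down, z forward; pixel columns grow to the right and rows downward; lengths in m; the calibration is good to about 2 mm. A picture is of the moment at which its call begins. There is no depth.
- ctrl.close_job(): hands the job in; it is judged then, once.
The state is a dict: "time": time; "joint_positions": joint angles; "qd": joint speeds; "joint_torque": joint torques, N m; "position": TCP position; "tool_rot": TCP orientation; "ft_force": force on the tool from outside, world axes, zero at the start; "torque": the same for the moment, N m; "grip_width": opening from 0.0 (shut) to 1.0 (fully open); "grip_force": force on a finger pad.
Only numpy, scipy, OpenCV 4.12 (cv2) and the standard library are available. Lean on these libraries where they do the work, as an engineer would, in place of code of your own. Each camera call takes 0.05 s, during which the arm holds its last target. There are 200 camera calls.

## Task

Lay the black case flat on its base in the steel tin, then shut the tin's hinged lid fully. Then lock it: press the sprung knob at the tin's front down, turn it clockwise (seen from above) as far as it goes while it is down, so that its latch bar lies over the lid, and let it spring fully back up. Leave the dice tower, the bowl and the mug where they stand and upright.

Things in the scene. Friction and masses are not known exactly. Their poses are not given: they have to be found in the camera images.
- case: black plastic dice case, loose, 92 (x) x 46 (y) x 36 (z) mm, about 0.15 kg, with a small steel clip on its -x end; origin at the centre of its underside, z up as it stands
- tin: open stainless steel tin fixed to the shelf, 190 (x) x 140 (y) x 65 (z) mm outside, walls and floor 4 mm; origin at the centre of its underside. Lid hinge along its -y rim; on its front (+y) stands a round dark steel lock turret, 52 mm across and 66 mm high, its vertical axis at (0, 105) mm, bearing the latch and knob
- lid_hinge (a point): on the hinge line of the lid, at mid-length: (0, -70, 65) mm in the tin's frame
- lid_edge (a point): middle of the lid's free edge, 142 mm from the hinge line, at mid-thickness. The lid is a steel plate 192 x 142 x 6 mm, about 0.25 kg; shut, it rests on the tin's rim with its top at 71 mm
- lid (a joint): lid angle in rad: 0 shut, 1.57 upright, 1.9 fully open (leaning back beyond the hinge). It starts open and stays there; pushed to below about 1.2 it falls shut by its own weight
- knob_grip (a point): centre of the knob's grip, on the turning axis, 119 mm above the shelf when up. x runs along the grip and z up. The grip is an upright black bar 60 (x) x 16 (y) x 25 (high) mm on a grey disc 48 mm across and 6 mm thick; the bar's top is 4 mm above this point and the disc's top 21 mm below it. The steel latch bar (50 mm long from the axis, 14 wide, 7 thick) lies under the disc and points along +x
- knob (a joint): how far the knob is pressed down, in m: 0 up, 0.008 fully down; the spring pushes back with about 4 to 8 N. It must be down more than about 0.006 to turn
- latch (a joint): angle of knob and latch bar in rad, growing clockwise seen from above: 0 to 0.1 unlocked (bar along the tin's front), 1.4 the end stop, locked (latch bar over the lid). The knob can spring up only near the two ends (below about 0.18 and above about 1.22)
- tower: grey plastic dice tower, loose bystander, 90 x 90 x 208 mm with a 90 mm tray towards its -x side, 25 mm high; origin at the centre of the tower's underside
- bowl: small white ceramic bowl holding three dice, loose bystander, 116 mm across, 45 mm high; origin at the centre of its underside
- mug: blue ceramic mug, loose bystander, 80 mm across, 92 mm high, handle at +y; origin at the centre of its underside
Not all that is in view belongs to the job. There is more than one size of the case; the one meant has the size given above.

How it is judged:
On the way, in this order (a step that is already met when the one before it is completed fails the run):
1. the case lies flat on its base in the tin (x of case in the frame of tin between -0.09 and 0.09 m and y of case in the frame of tin between -0.065 and 0.065 m and z of case in the frame of tin below 0.012 m and angle between case's own z axis and vertical below 0.12 rad), for 0.2 s.
2. the lid is shut, the knob still unlocked (value of joint lid below 0.02 rad and value of joint latch below 0.3 rad), for 0.2 s.
3. the knob is pressed down at its unlocked place (all of step 2 and value of joint knob above 0.004 m), for 0.02 s.
At the end, for the whole second after the job is handed in: The case lies at rest on the tin's floor, flat on its base (within 0.12 rad), the lid is shut (within 0.02 rad), the latch is turned to more than 1.2 of its 1.4 rad so that its bar lies over the lid, and the knob has sprung back up (less than 2 mm down) (all of step 1 and value of joint lid below 0.02 rad and value of joint latch above 1.2 rad and value of joint knob below 0.002 m and linear speed of case below 0.02 m/s); the robot touches nothing.
It fails at once if the tower is moved more than 30 mm or tipped (distance of tower from where it was at the start of the episode above 0.03 m or angle between tower's own z axis and vertical above 0.3 rad).
It fails at once if the bowl is moved more than 30 mm or tipped (distance of bowl from where it was at the start of the episode above 0.03 m or angle between bowl's own z axis and vertical above 0.3 rad).
It fails at once if the mug is moved more than 30 mm or tipped (distance of mug from where it was at the start of the episode above 0.03 m or angle between mug's own z axis and vertical above 0.3 rad).
It also fails if it takes over 59 s, if anything falls off the work surface, if the arm or the gripper's body presses on something with over 40 N, if the wrist force passes 120 N, or if a joint passes its speed limit or range.

## Working session

There is one attempt and no reset: what is moved stays moved. The work goes in short steps, Python scripts to look and compute and a tool call to move; the robot and the scene stay as the last step left them, time stands still between calls to the robot, and variables do not carry over. Pictures are saved under pics/ and viewed, at most 10 in all, crops included, and the job is handed in when it is done.

Besides the shell and the picture viewer there is one more tool, called by a JSON object that holds its "api" and its "payload", one argument or row to a line. carry_out: Moves the arm, as the interface text tells. Its arguments: {"type":"object","properties":{"steps":{"type":"array","items":{"type":"array","items":{"type":"number"}}},"squeeze":{"type":"number"}},"required":["steps"]}

```bash
mkdir -p pics; cat > h.py <<'E'
import numpy as np, cv2
from bench import ctrl
def grab(n):
    d=ctrl.get_image(n); return d['pixels'],np.array(d['camera_matrix']),np.array(d['cam_to_world'])
def plane(uv,z,K,T):
    r=T[:3,:3]@np.linalg.solve(K,[uv[0],uv[1],1.]); o=T[:3,3]
    return o+r*(z-o[2])/r[2]
def proj(p,K,T):
    c=np.linalg.inv(T)@np.append(p,1); q=K@c[:3]; return q[:2]/q[2]
def save(n,px,s=1.5): cv2.imwrite('pics/'+n+'.png',cv2.resize(px[:,:,::-1],None,fx=s,fy=s,interpolation=cv2.INTER_CUBIC))
E
python3 - <<'E'
from h import *
for n in('side','top'):
    p,K,T=grab(n); save(n+'0',p); np.savez(n+'0.npz',p=p,K=K,T=T); print(n,K.round(1).tolist(),T.round(3).tolist())
print({k:np.round(v,3) for k,v in ctrl.get_state().items()})
E
```

```text
side [[397.6, 0.0, 259.5], [0.0, 397.6, 192.4], [0.0, 0.0, 1.0]] [[-0.699, -0.42, 0.579, -0.256], [-0.716, 0.417, -0.56, 0.687], [-0.006, -0.806, -0.592, 0.907], [0.0, 0.0, 0.0, 1.0]]
top [[484.2, 0.0, 249.3], [0.0, 484.2, 191.8], [0.0, 0.0, 1.0]] [[-0.015, -0.995, 0.096, 0.386], [-1.0, 0.013, -0.02, -0.068], [0.019, -0.096, -0.995, 1.654], [0.0, 0.0, 0.0, 1.0]]
{'time': np.float64(0.1), 'joint_positions': array([ 1.266,  0.322, -0.07 ,  1.452,  0.023,  1.371, -0.057]), 'qd': array([ 0.   , -0.002,  0.002, -0.001, -0.001,  0.003, -0.   ]), 'joint_torque': array([ 0.0000e+00, -4.9257e+01, -4.0500e-01, -3.1340e+01, -6.4000e-02,
        4.0000e-02,  0.0000e+00]), 'position': array([ 0.204, -0.617,  0.222]), 'tool_rot': array([-3.10e+00, -4.98e-01,  1.00e-03]), 'ft_force': array([ 0.745,  0.586, -0.258]), 'torque': array([-0.028, -0.018,  0.011]), 'grip_force': np.float64(0.0), 'grip_width': np.float64(1.002)}
```

View pics/side0.png

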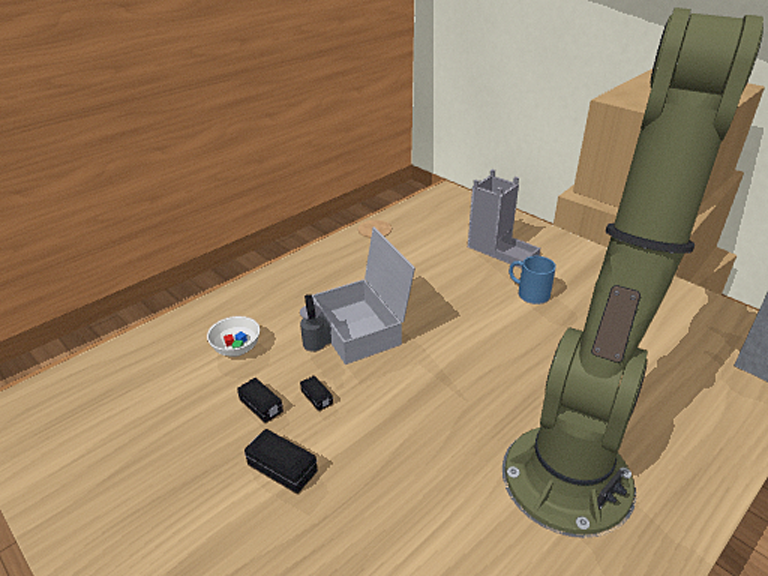

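View pics/top0.png

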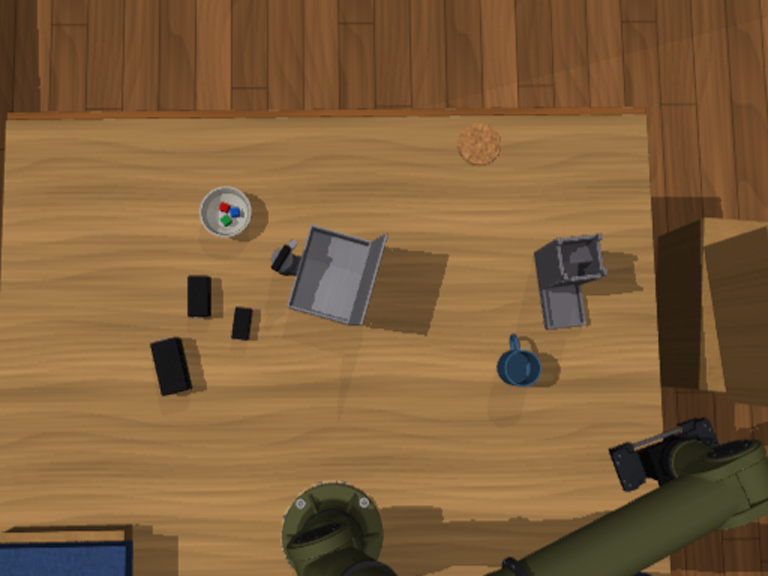

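Three black boxes could be the case, in the top view (x1.5 pixels): (200,297) middle, (242,323) small and (171,367) large. In the side view they are at (261,399), (316,392) and (281,460). The knob grip is also black, at (284,258). The tin is at (335,275) with its lid leaning right. The mug, tower and bowl are well clear of it. I'll measure the box sizes next.

```bash
python3 - <<'E'
from h import *
d=np.load('top0.npz'); p,K,T=d['p'],d['K'],d['T']
g=p.max(2); m=((g<60)).astype(np.uint8); m[:, 290:]=0; m[300:]=0;m[:100]=0
n,l,s,c=cv2.connectedComponentsWithStats(m)
for i in range(1,n):
    if s[i,4]<60: continue
    ys,xs=np.where(l==i)
    for z in(0.036,0.105,.123):
        P=np.array([plane(q,z,K,T)[:2] for q in zip(xs,ys)])
        r=cv2.minAreaRect((P*1000).astype(np.float32)); print(c[i].round(1),s[i,4],z,'ctr',np.round(r[0],1),'size',np.round(r[1],1),'ang',round(r[2],1))
save('crop',np.hstack([p[170:280,80:200]]),5)
E
```

```text
[211.5 168.3] 124 0.036 ctr [615.7  33.4] size [103.  217.8] ang 38.2
[211.5 168.3] 124 0.105 ctr [605.9  29. ] size [ 98.6 208.5] ang 38.2
[211.5 168.3] 124 0.123 ctr [603.3  27.9] size [ 97.4 206.1] ang 38.2
[190.3 174.6] 198 0.036 ctr [602.8  91.8] size [56.1 60.9] ang 59.1
[190.3 174.6] 198 0.105 ctr [593.5  85. ] size [53.7 58.3] ang 59.1
[190.3 174.6] 198 0.123 ctr [591.1  83.2] size [53.1 57.6] ang 59.1
[132.5 197.2] 428 0.036 ctr [527.5 289.9] size [91.2 50. ] ang 0.4
[132.5 197.2] 428 0.105 ctr [521.5 274.7] size [87.3 47.9] ang 0.4
[132.5 197.2] 428 0.123 ctr [519.9 270.7] size [86.3 47.3] ang 0.4
[161.  215.4] 238 0.036 ctr [465.9 194.9] size [38.4 68.7] ang 83.1
[161.  215.4] 238 0.105 ctr [462.5 183.7] size [36.8 65.8] ang 83.1
[161.  215.4] 238 0.123 ctr [461.6 180.7] size [36.3 65. ] ang 83.1
[113.8 243.8] 735 0.036 ctr [374.7 350.1] size [118.7  67.5] ang 13.0
[113.8 243.8] 735 0.105 ctr [375.2 332.3] size [113.7  64.6] ang 13.0
[113.8 243.8] 735 0.123 ctr [375.3 327.7] size [112.3  63.9] ang 13.0
```

View pics/crop.png

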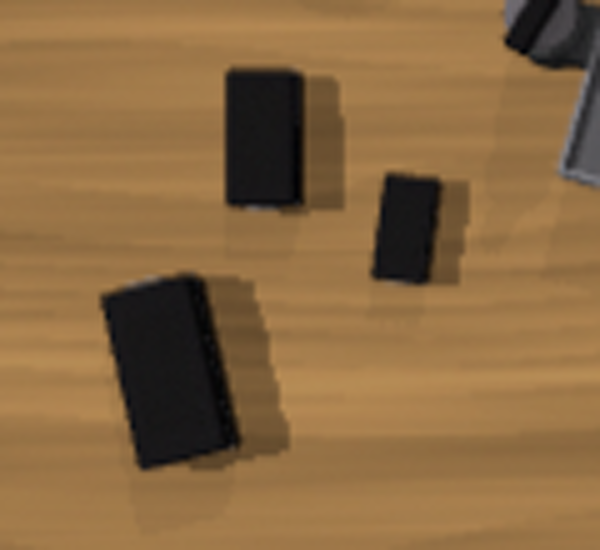

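The crop shows the middle box, at crop (263,138), measuring 91 x 50 mm. That includes a sliver of its side face, so it is the 92 x 46 case. Its clip is at the bottom, towards the robot, so its x axis lies along world x. The other two measure 69 x 38 and 119 x 67 mm and are ruled out. Next I'll measure the tin and knob.

```bash
python3 - <<'E'
from h import *
d=np.load('top0.npz'); p,K,T=d['p'],d['K'],d['T']
A=plane((313/1.5,227/1.5),.065,K,T);B=plane((289/1.5,307/1.5),.065,K,T);C=plane((362/1.5,325/1.5),.065,K,T)
print(A,B,C,np.linalg.norm(A-B),np.linalg.norm(B-C))
a=cv2.resize(p[140:225,175:275][:,:,::-1],None,fx=5,fy=5,interpolation=cv2.INTER_CUBIC)
e=np.load('side0.npz'); q=e['p']
b=cv2.resize(q[150:245,190:280][:,:,::-1],None,fx=4.4,fy=4.4,interpolation=cv2.INTER_CUBIC)[:, :300]
h=max(a.shape[0],b.shape[0]); f=lambda i:np.vstack([i,np.zeros((h-i.shape[0],i.shape[1],3),np.uint8)])
o=np.hstack([f(a),f(b)]); print(o.shape); cv2.imwrite('pics/tin.png',o)
E
```

```text
[0.67523066 0.03302021 0.065     ] [0.49853458 0.08667193 0.065     ] [ 0.45691788 -0.07250581  0.065     ] 0.1846618834963899 0.1645281203360253
(425, 800, 3)
```

View pics/tin.png

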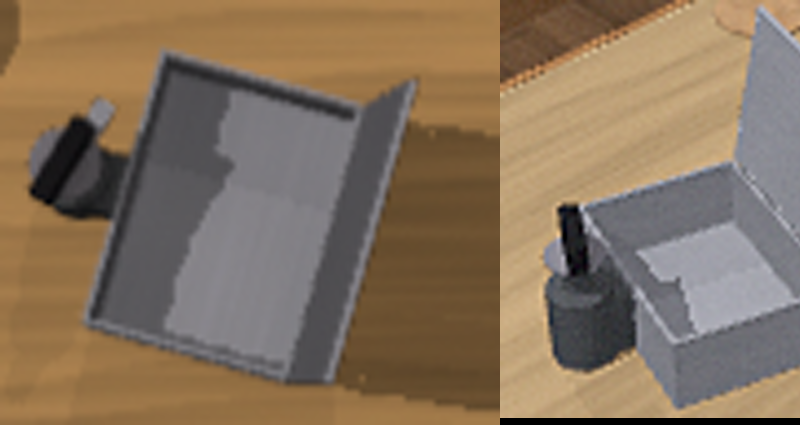

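In the top crop the tin's front rim corners are at (163,51) and (86,325), and its hinge-side corners are near (360,105) and (290,383). The grip bar runs from (43,197) to (82,122), with the latch tip at (101,108). The side crop shows the turret at (580,320) and the black grip at (572,240).

```bash
python3 - <<'E'
from h import *
d=np.load('top0.npz'); p,K,T=d['p'],d['K'],d['T']
f=lambda x,y:(175+x/5-.4,140+y/5-.4)
P=[plane(f(*c),.065,K,T)[:2] for c in((163,51),(86,325),(360,105),(290,383))]
A,B,D,C=P; print(np.round(P,4), 'AB',np.linalg.norm(A-B),'BC',np.linalg.norm(B-C),'AD',np.linalg.norm(A-D))
yaw=np.arctan2(*(A-B)[::-1]); ex=np.array([np.cos(yaw),np.sin(yaw)]); ey=np.array([-ex[1],ex[0]])
c=(A+B)/2-ey*.07; print('yaw',np.degrees(yaw),'yaw BC',np.degrees(np.arctan2(*(C-B)[::-1]))+90,'tin',c,'axis',c+.105*ey)
# refined by predicted reprojection
g1,g2=[plane(f(*c),.123,K,T)[:2] for c in((43,197),(82,122))]; print('grip ends',g1,g2,(g1+g2)/2,np.linalg.norm(g1-g2),np.degrees(np.arctan2(*(g2-g1)[::-1])))
m=(p.max(2)<45).astype(np.uint8); m[:,:178]=0;m[:,198:]=0;m[:160]=0;m[185:]=0
ys,xs=np.where(m); X=np.array([plane(q,.121,K,T)[:2]*1000 for q in zip(xs,ys)],np.float32); print(cv2.minAreaRect(X))
e=np.load('side0.npz'); q,K2,T2=e['p'],e['K'],e['T']
# side: grip mask
m=(q.max(2)<45).astype(np.uint8); m[:,:190]=0;m[:,225:]=0;m[:180]=0;m[225:]=0
n,l,s,cc=cv2.connectedComponentsWithStats(m); i=1+s[1:,4].argmax(); print('side grip',cc[i],s[i])
ax=c+.105*ey
for z in(.123,.119,.098): print('axis proj side',z,proj([*ax,z],K2,T2),'top',proj([*ax,z],K,T))
for xy in((95,70),(-95,70),(-95,-70),(95,-70)): 
  w=c+ex*xy[0]/1e3+ey*xy[1]/1e3; print(xy,'top crop',(proj([*w,.065],K,T)-[175,140]+.4)*5,'side crop',(proj([*w,.065],K2,T2)-[190,150])*4.4+[500,0])
E
```

```text
[[ 0.6804  0.0378]
 [ 0.4988  0.0895]
 [ 0.6426 -0.0925]
 [ 0.4589 -0.0439]] AB 0.1888540516290562 BC 0.1392493907602487 AD 0.1356732428635632
yaw -15.875977187593664 yaw BC -16.668747417908747 tin [ 0.57046872 -0.0036513 ] axis [0.59919209 0.09734359]
grip ends [0.57654814 0.11075438] [0.62440486 0.08586247] [0.6004765  0.09830843] 0.053943235087274354 -27.480481732453352
((590.66455078125, 83.81607055664062), (50.985984802246094, 56.095191955566406), 59.0482063293457)
side grip [206.4109589  204.56164384] [204 197   6  16  73]
axis proj side 0.123 [206.96163003 200.40905612] top [187.41134426 171.88397744]
axis proj side 0.119 [207.06529359 201.38626723] top [187.54723721 172.05572991]
axis proj side 0.098 [207.60335274 206.45841992] top [188.24934069 172.94310492]
(95, 70) top crop [163.23092531  50.17826578] side crop [575.99602123 203.3222285 ]
(-95, 70) top crop [ 85.76366525 325.84098341] side crop [676.22177517 340.77271546]
(-95, -70) top crop [291.66591207 381.3099819 ] side crop [844.19509058 281.58459278]
(95, -70) top crop [366.80023132 104.84397437] side crop [732.08428823 154.63513439]
```

{"api": "carry_out", "payload": {
  "steps": [
    [0,0,0,0,0,5,1],
    [0,0,0,3,3,10,1],
    [0,0,0,28,37,14,1],
    [0,0,0,28,37,14,1],
    [0,0,0,28,37,14,1],
    [0,0,0,28,37,14,1],
    [0,0,0,28,37,14,1],
    [0,0,0,28,37,14,1],
    [0,0,0,28,37,14,1],
    [0,0,0,28,37,14,1],
    [0,0,0,28,37,14,1],
    [0,0,0,28,37,14,1]
  ]
}}

```text
time: 1.3
position: [0.4872, -0.2406, 0.3631]
tool_rot: [-3.097, -0.516, -0.004]
ft_force: [0.7, 0.4, -1.1]
grip_width: 1.002
grip_force: 0.0
```

{"api": "carry_out", "payload": {
  "steps": [
    [0,0,-18,4.3,53.9,-3,1],
    [0,0,-18,4.3,53.9,-3,1],
    [0,0,-18,4.3,53.9,-3,1],
    [0,0,-18,4.3,53.9,-3,1],
    [0,0,-18,4.3,53.9,-3,1],
    [0,0,-18,4.3,53.9,-3,1],
    [0,0,-18,4.3,53.9,-3,1],
    [0,0,-18,4.3,53.9,-3,1],
    [0,0,-18,4.3,53.9,-3,1],
    [0,0,-18,4.3,53.9,-3,1],
    [0,0,-18,4.3,53.9,-3,1],
    [0,0,-18,4.3,53.9,-3,1]
  ]
}}

```text
time: 2.5
position: [0.5237, 0.2989, 0.3307]
tool_rot: [-3.137, -0.025, 0.007]
ft_force: [-1.1, 0.2, -0.2]
grip_width: 0.999
grip_force: 0.0
```

```bash
cat >> h.py <<'E'
def st():
    from scipy.spatial.transform import Rotation as R
    s=ctrl.get_state(); y=R.from_rotvec(s['tool_rot']).as_matrix()
    print('t',round(s['time'],2),'pos',np.round(s['position'],4),'yclose',round(np.degrees(np.arctan2(y[1,1],y[0,1])),1),'tilt',y[:2,2].round(3),'q',np.round(s['joint_positions'],2),'F',np.round(s['ft_force'],1),'grip',round(s['grip_width'],3),round(s['grip_force'],1))
E
python3 -c "from h import *; st()"
```

```text
t 2.5 pos [0.5237 0.2989 0.3307] yclose -89.1 tilt [-0.005  0.004] q [ 0.12  0.29 -0.87  1.37  0.22  1.58 -2.27] F [-1.1  0.2 -0.2] grip 0.999 0.0
```

{"api": "carry_out", "payload": {
  "steps": [
    [0,0,-1,0,0,-5,1],
    [0,0,-1,0,0,-10,1],
    [0,0,-1,0,0,-15,1],
    [0,0,-1,0,0,-20,1],
    [0,0,-1,0,0,-25,1],
    [0,0,-1,0,0,-28,1],
    [0,0,-1,0,0,-30,1],
    [0,0,-1,0,0,-31.5,1],
    [0,0,-1,0,0,-32.5,1],
    [0,0,-1,0,0,-32.5,1]
  ]
}}

```text
time: 3.5
position: [0.5264, 0.2907, 0.0066]
tool_rot: [3.14, -0.021, -0.002]
ft_force: [-0.0, -0.1, -0.4]
grip_width: 0.997
grip_force: 0.0
```

```bash
python3 -c "from h import *; st()"
```

```text
t 3.5 pos [0.5264 0.2907 0.0066] yclose -90.8 tilt [-0.002 -0.001] q [ 0.05  0.53 -0.75  1.77  0.42  1.01 -2.44] F [-0.  -0.1 -0.4] grip 0.997 0.0
```

{"api": "carry_out", "payload": {
  "squeeze": 25,
  "steps": [
    [0,0,0,0,0,0,0.3],
    [0,0,0,0,0,0,0.3],
    [0,0,0,0,0,0,0.3],
    [0,0,0,0,0,0,0.3],
    [0,0,0,0,0,0,0.3],
    [0,0,0,0,0,0,0.3],
    [0,0,0,0,0,0,0.3],
    [0,0,0,0,0,0,0.3]
  ]
}}

```text
time: 4.3
position: [0.5268, 0.292, 0.0078]
tool_rot: [-3.141, 0.02, -0.001]
ft_force: [-0.6, -0.3, 0.6]
grip_width: 0.529
grip_force: 24.9
```

```bash
python3 -c "from h import *; st()"
```

```text
t 4.3 pos [0.5268 0.292  0.0078] yclose -90.7 tilt [0. 0.] q [ 0.05  0.53 -0.75  1.77  0.42  1.01 -2.44] F [-0.6 -0.3  0.6] grip 0.529 24.9
```

{"api": "carry_out", "payload": {
  "steps": [
    [0,0,0,0,0,4,0.3],
    [0,0,0,0,0,9,0.3],
    [0,0,0,0,0,14,0.3],
    [0,0,0,0,0,19,0.3],
    [0,0,10,0,0,24,0.3],
    [0,0,20,1,-4,26,0.3],
    [0,0,28,1.5,-8,26,0.3],
    [0,0,36,2,-12,26,0.3],
    [0,0,44,2.5,-16,26,0.3],
    [0,0,52,3,-20,26,0.3],
    [0,0,60,4,-25,26,0.3],
    [0,0,68,4.3,-29,26,0.3]
  ]
}}

```text
time: 5.5
position: [0.5695, 0.0012, 0.2672]
tool_rot: [2.643, 1.698, -0.001]
ft_force: [0.6, -0.4, -2.1]
grip_width: 0.531
grip_force: 24.9
```

{"api": "carry_out", "payload": {
  "steps": [
    [0,0,6.7,0,-0.5,0,0.3],
    [0,0,6.7,0,-0.5,0,0.3],
    [0,0,6.7,0,-0.5,0,0.3],
    [0,0,6.7,0,-0.5,0,0.3]
  ]
}}

```text
time: 5.9
position: [0.5693, 0.0007, 0.2677]
tool_rot: [-2.543, -1.844, -0.0]
ft_force: [0.4, 0.4, -1.3]
grip_width: 0.527
grip_force: 24.9
```

```bash
python3 - <<'E'
from h import *
st()
p,K,T=grab('top'); q,_,_=grab('side'); cv2.imwrite('pics/over.png',np.vstack([cv2.resize(p[90:290,130:330,::-1],(600,600))[:300*2]])) 
o=np.hstack([cv2.resize(p[100:270,140:310,::-1],(400,400)),cv2.resize(q[80:250,180:350,::-1],(400,400))]); cv2.imwrite('pics/over.png',o)
E
```

```text
t 5.9 pos [0.5693 0.0007 0.2677] yclose -18.1 tilt [0. 0.] q [ 0.75  0.23 -0.92  1.56  0.18  1.44 -0.5 ] F [ 0.4  0.4 -1.3] grip 0.527 24.9
```

View pics/over.png

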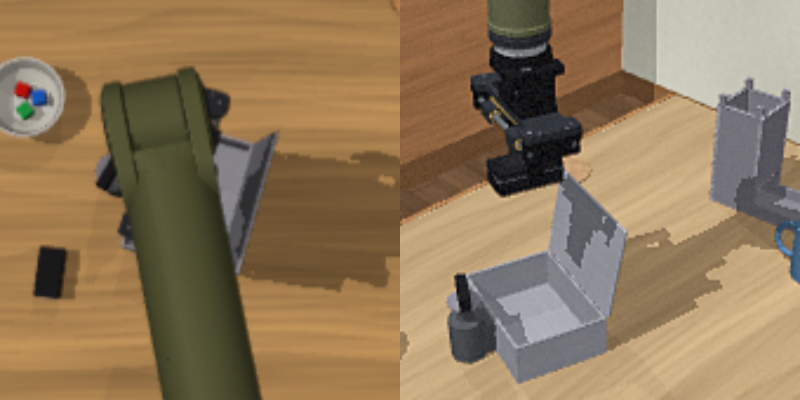

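The picture shows the case held squarely above the tin in the gripper, at (520,170) in the side half. The tin at (550,310) is clear below it. I'll lower it now.

{"api": "carry_out", "payload": {
  "steps": [
    [0,0,1.5,0,-0.3,-5,0.3],
    [0,0,1.5,0,-0.3,-10,0.3],
    [0,0,1.5,0,-0.3,-14,0.3],
    [0,0,1.5,0,-0.3,-18,0.3],
    [0,0,1.5,0,-0.3,-21,0.3],
    [0,0,1.5,0,-0.3,-23,0.3],
    [0,0,1.5,0,-0.3,-24,0.3],
    [0,0,1.5,0,-0.3,-24.6,0.3],
    [0,0,1.5,0,-0.3,-25.1,0.3],
    [0,0,1.5,0,-0.3,-25.1,0.3],
    [0,0,1.5,0,-0.3,-25.1,0.3]
  ]
}}

```text
time: 7.1
position: [0.5704, -0.0044, 0.0175]
tool_rot: [2.519, 1.875, 0.002]
ft_force: [1.0, -0.8, -0.7]
grip_width: 0.526
grip_force: 24.9
```

```bash
python3 -c "from h import *; st()"
```

```text
t 7.1 pos [ 0.5704 -0.0044  0.0175] yclose -16.7 tilt [ 0.002 -0.   ] q [ 0.64  0.47 -0.82  1.84  0.41  1.   -0.64] F [ 1.  -0.8 -0.7] grip 0.526 24.9
```

{"api": "carry_out", "payload": {
  "steps": [
    [0,0,0,0,0,-0.3,0.3],
    [0,0,0,0,0,-0.5,0.3],
    [0,0,0,0,0,-0.5,0.3],
    [0,0,0,0,0,-0.5,0.7],
    [0,0,0,0,0,-0.5,0.8],
    [0,0,0,0,0,-0.5,0.8],
    [0,0,0,0,0,-0.5,0.8],
    [0,0,0,0,0,1,0.8],
    [0,0,0,0,0,5,0.8],
    [0,0,0,0,0,10,0.8],
    [0,0,0,0,0,15,0.8],
    [0,0,0,0,0,20,0.8]
  ]
}}

```text
time: 8.3
position: [0.5693, -0.004, 0.2197]
tool_rot: [2.519, 1.876, 0.001]
ft_force: [1.6, -0.1, -0.7]
grip_width: 0.8
grip_force: 0.0
```

```bash
python3 -c "from h import *; st()"
```

```text
t 8.3 pos [ 0.5693 -0.004   0.2197] yclose -16.6 tilt [ 0.001 -0.   ] q [ 0.76  0.26 -0.93  1.64  0.21  1.35 -0.49] F [ 1.6 -0.1 -0.7] grip 0.8 0.0
```

{"api": "carry_out", "payload": {
  "steps": [
    [0,0,0,0,0,5,0.1],
    [0,0,0,0,0,9,0],
    [0,0,0,-1.3,-4.8,9,0],
    [0,0,0,-2.6,-9.6,9,0],
    [0,0,0,-4.5,-15.9,9,0],
    [0,0,0,-4.5,-15.9,9,0],
    [0,0,0,-4.5,-15.9,9,0],
    [0,0,0,-4.5,-15.9,9,0]
  ]
}}

```text
time: 9.1
position: [0.5249, -0.162, 0.3074]
tool_rot: [2.519, 1.877, 0.002]
ft_force: [0.0, 0.7, 0.5]
grip_width: 0.157
grip_force: 0.0
```

```bash
python3 - <<'E'
from h import *
st()
p,K,T=grab('top'); q,_,_=grab('side')
o=np.hstack([cv2.resize(p[100:270,140:310,::-1],(400,400)),cv2.resize(q[80:250,180:350,::-1],(400,400))]); cv2.imwrite('pics/placed.png',o)
E
```

```text
t 9.1 pos [ 0.5249 -0.162   0.3074] yclose -16.6 tilt [0.001 0.   ] q [ 1.02  0.14 -0.85  1.54  0.11  1.5  -0.12] F [0.  0.7 0.5] grip 0.157 0.0
```

View pics/placed.png

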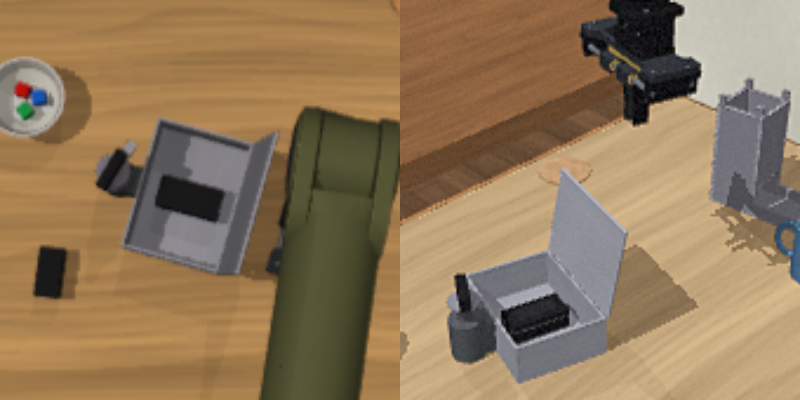

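The case lies flat in the tin, at (190,198) in the top half and (535,315) in the side half. The shut fingers are behind the lid. I'll push the lid from behind.

{"api": "carry_out", "payload": {
  "steps": [
    [0,0,0,0,0,-5,0],
    [0,0,0,0,0,-10,0],
    [0,0,0,0,0,-14,0],
    [0,0,0,0,0,-14,0],
    [0,0,0,0.5,1.9,-14,0],
    [0,0,0,0.9,3.2,-14,0],
    [0,0,0,1.3,4.5,-14,0],
    [0,0,0,1.6,5.8,-14,0],
    [0,0,0,2.0,7.1,-14,0],
    [0,0,0,2.4,8.4,-14,0],
    [0,0,0,2.8,9.7,-14,0]
  ]
}}

```text
time: 10.3
position: [0.5529, -0.0657, 0.1666]
tool_rot: [2.52, 1.875, -0.0]
ft_force: [0.6, -0.8, -0.6]
grip_width: 0.004
grip_force: 0.4
```

```bash
python3 -c "from h import *; st()"
```

```text
t 10.3 pos [ 0.5529 -0.0657  0.1666] yclose -16.7 tilt [-0. -0.] q [ 0.84  0.26 -0.88  1.74  0.21  1.25 -0.38] F [ 0.6 -0.8 -0.6] grip 0.004 0.4
```

{"api": "carry_out", "payload": {
  "steps": [
    [0,0,0,0.4,1.3,0,0],
    [0,0,0,0.7,2.6,0,0],
    [0,0,0,1.1,3.9,0,0],
    [0,0,0,1.1,3.9,0,0],
    [0,0,0,1.1,3.9,0,0],
    [0,0,0,1.1,3.9,4,0],
    [0,0,0,1.1,3.9,4,0]
  ]
}}

```text
time: 11.0
position: [0.5663, -0.028, 0.2109]
tool_rot: [2.517, 1.871, 0.008]
ft_force: [0.2, 0.2, 1.5]
grip_width: 0.008
grip_force: 0.0
```

```bash
python3 - <<'E'
from h import *
st()
p,K,T=grab('top'); q,_,_=grab('side')
o=np.hstack([cv2.resize(p[100:270,140:310,::-1],(400,400)),cv2.resize(q[80:250,180:350,::-1],(400,400))]); cv2.imwrite('pics/lid.png',o)
E
```

```text
t 11.0 pos [ 0.5663 -0.028   0.2109] yclose -16.8 tilt [ 0.007 -0.001] q [ 0.79  0.25 -0.91  1.66  0.2   1.33 -0.45] F [0.2 0.2 1.5] grip 0.008 0.0
```

View pics/lid.png

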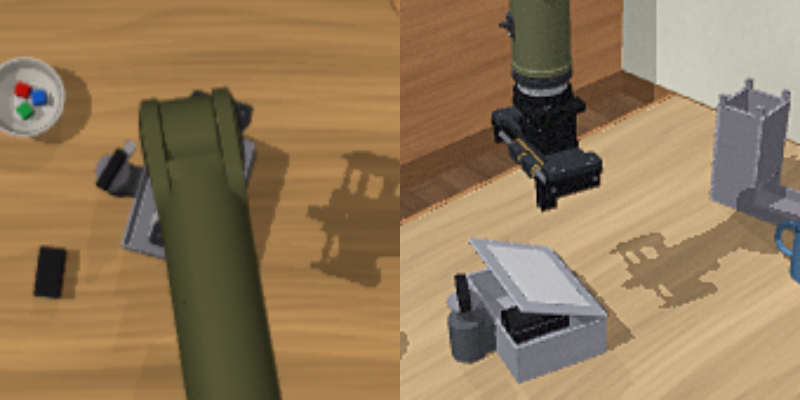

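The side view (540,270) shows the lid past its balance point and falling slowly by itself. The case stays flat. I'll move over the knob and swing the fingers across the grip.

{"api": "carry_out", "payload": {
  "steps": [
    [0,0,8,0.3,1,4,0.6],
    [0,0,16,0.6,3,5,0.6],
    [0,0,24,1.2,5,5,0.6],
    [0,0,32,1.7,7,5,0.6],
    [0,0,40,2.2,9,5,0.6],
    [0,0,48,2.8,11,5,0.6],
    [0,0,56,3.4,12.6,5,0.6],
    [0,0,64,3.4,12.6,5,0.6],
    [0,0,72,3.4,12.6,5,0.6],
    [0,0,80,3.4,12.6,5,0.6],
    [0,0,88,3.4,12.6,5,0.6],
    [0,0,88,3.4,12.6,5,0.6]
  ]
}}

```text
time: 12.3
position: [0.5973, 0.0976, 0.2552]
tool_rot: [-0.51, -3.098, 0.0]
ft_force: [-0.1, -0.6, -0.5]
grip_width: 0.599
grip_force: 0.0
```

{"api": "carry_out", "payload": {
  "steps": [
    [0,0,0,0,0,0,0.6],
    [0,0,0,0,0,0,0.6],
    [0,0,0,0,0,0,0.6]
  ]
}}

```text
time: 12.6
position: [0.5976, 0.0984, 0.2565]
tool_rot: [0.513, 3.099, -0.001]
ft_force: [0.2, -0.3, 0.5]
grip_width: 0.598
grip_force: 0.0
```

```bash
python3 - <<'E'
from h import *
st()
p,K,T=grab('top'); q,K2,T2=grab('side')
print(proj([.5992,.0974,.123],K2,T2))
o=np.hstack([cv2.resize(p[110:270,150:310,::-1],(400,400)),cv2.resize(q[130:250,180:300,::-1],(400,400))]); cv2.imwrite('pics/hover.png',o)
E
```

```text
t 12.6 pos [0.5976 0.0984 0.2565] yclose 71.2 tilt [-0. -0.] q [ 0.69  0.45 -1.2   1.49  0.42  1.49  0.73] F [ 0.2 -0.3  0.5] grip 0.598 0.0
[206.94638267 200.41545353]
```

View pics/hover.png

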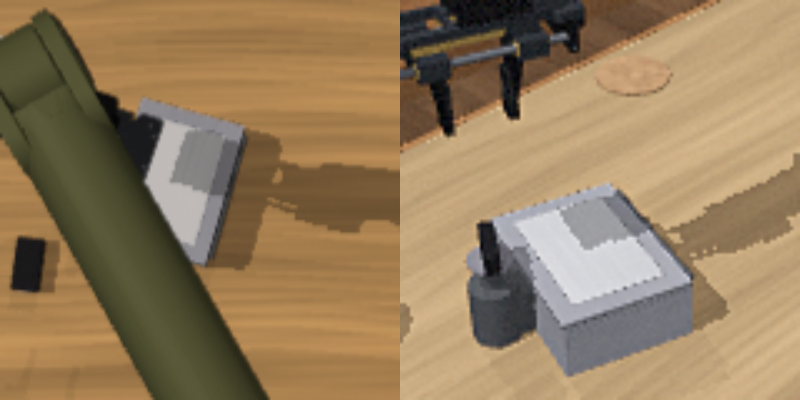

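The lid is shut: it lies flat at (600,250) in the side half. The fingers hover over the knob, whose grip is at (488,245). I'll go down over the grip.

{"api": "carry_out", "payload": {
  "steps": [
    [0,0,0,0.2,0,-4,0.6],
    [0,0,0,0.2,0,-8,0.6],
    [0,0,0,0.2,0,-11,0.6],
    [0,0,0,0.2,0,-13,0.6],
    [0,0,0,0.2,0,-14.5,0.6],
    [0,0,0,0.2,0,-15.2,0.6],
    [0,0,0,0.2,0,-15.2,0.6],
    [0,0,0,0.2,0,-15.2,0.6]
  ]
}}

```text
time: 13.5
position: [0.6003, 0.0989, 0.1056]
tool_rot: [0.51, 3.098, 0.001]
ft_force: [0.3, 0.1, -0.6]
grip_width: 0.601
grip_force: 0.0
```

```bash
python3 -c "from h import *; st()"
```

```text
t 13.5 pos [0.6003 0.0989 0.1056] yclose 71.3 tilt [0.002 0.   ] q [ 0.64  0.57 -1.11  1.67  0.53  1.24  0.66] F [ 0.3  0.1 -0.6] grip 0.601 0.0
```

{"api": "carry_out", "payload": {
  "squeeze": 15,
  "steps": [
    [0,0,0,0,0,0,0.0],
    [0,0,0,0,0,0,0.0],
    [0,0,0,0,0,0,0.0],
    [0,0,0,0,0,0,0.0],
    [0,0,0,0,0,0,0.0],
    [0,0,0,0,0,0,0.0],
    [0,0,0,0,0,0,0.0],
    [0,0,0,0,0,0,0.0]
  ]
}}

```text
time: 14.3
position: [0.5997, 0.1008, 0.1049]
tool_rot: [0.508, 3.1, 0.005]
ft_force: [1.1, 4.4, -1.0]
grip_width: 0.206
grip_force: 14.1
```

```bash
python3 -c "from h import *; st(); print(ctrl.get_state()['torque'])"
```

```text
t 14.3 pos [0.5997 0.1008 0.1049] yclose 71.4 tilt [0.001 0.003] q [ 0.64  0.57 -1.11  1.67  0.53  1.24  0.66] F [ 1.1  4.4 -1. ] grip 0.206 14.1
[ 1.22589327 -0.47328442 -0.20745261]
```

{"api": "carry_out", "payload": {
  "squeeze": 40,
  "steps": [
    [0,0,-2,0,0.1,0,0.0],
    [0,0,-4,0,0.2,0,0.0],
    [0,0,-4,0,0.2,0,0.0],
    [0,0,-4,0,0.2,0,0.0],
    [0,0,-4,0,0.2,-0.2,0.0],
    [0,0,-4,0,0.2,-0.4,0.0],
    [0,0,-4,0,0.2,-0.6,0.0],
    [0,0,-4,0,0.2,-0.7,0.0],
    [0,0,-4,0,0.2,-0.7,0.0],
    [0,0,-4,0,0.2,-0.7,0.0]
  ]
}}

```text
time: 15.3
position: [0.5994, 0.1012, 0.0981]
tool_rot: [-0.617, -3.08, -0.001]
ft_force: [-3.6, 3.3, 7.2]
grip_width: 0.182
grip_force: 38.7
```

```bash
python3 -c "from h import *; st(); print(ctrl.get_state()['torque'])"
```

```text
t 15.3 pos [0.5994 0.1012 0.0981] yclose 67.3 tilt [-0.     0.001] q [ 0.62  0.56 -1.09  1.68  0.53  1.23  0.59] F [-3.6  3.3  7.2] grip 0.182 38.7
[ 0.75019124  0.5350891  -0.17685994]
```

{"api": "carry_out", "payload": {
  "steps": [
    [0,0,0,0,0,-0.1,0.0],
    [0,0,0,0,0,-0.2,0.0],
    [0,0,0,0,0,-0.2,0.0]
  ]
}}

```text
time: 15.6
position: [0.5995, 0.1012, 0.0967]
tool_rot: [-0.617, -3.08, -0.0]
ft_force: [-4.5, 2.5, 10.4]
grip_width: 0.183
grip_force: 38.7
```

```bash
python3 -c "from h import *; st(); print(ctrl.get_state()['torque'])"
```

```text
t 15.6 pos [0.5995 0.1012 0.0967] yclose 67.3 tilt [-0.  0.] q [ 0.62  0.57 -1.09  1.68  0.53  1.23  0.58] F [-4.5  2.5 10.4] grip 0.183 38.7
[ 0.62321827  0.79108929 -0.16911676]
```

{"api": "carry_out", "payload": {
  "steps": [
    [0,0,-5,0,0,-0.1,0.0],
    [0,0,-11,0,0,-0.1,0.0],
    [0,0,-17,0,0,-0.1,0.0],
    [0,0,-23,0,0,-0.1,0.0],
    [0,0,-29,0,0,-0.1,0.0],
    [0,0,-35,0,0,-0.1,0.0],
    [0,0,-35,0,0,-0.1,0.0]
  ]
}}

```text
time: 16.3
position: [0.6007, 0.1019, 0.0967]
tool_rot: [1.517, 2.748, 0.004]
ft_force: [-1.9, 4.0, 11.2]
grip_width: 0.184
grip_force: 40.3
```

```bash
python3 -c "from h import *; st(); print(ctrl.get_state()['torque'])"
```

```text
t 16.3 pos [0.6007 0.1019 0.0967] yclose 32.2 tilt [0.003 0.001] q [ 0.55  0.5  -0.97  1.68  0.44  1.19  0.03] F [-1.9  4.  11.2] grip 0.184 40.3
[ 0.86953214  0.47647854 -0.64765378]
```

{"api": "carry_out", "payload": {
  "steps": [
    [0,0,-6,0,0,0,0.0],
    [0,0,-12,0,0,0,0.0],
    [0,0,-18,0,0,0,0.0],
    [0,0,-24,0,0,0,0.0],
    [0,0,-30,0,0,0,0.0],
    [0,0,-34,0,0,0,0.0],
    [0,0,-37,0,0,0,0.0],
    [0,0,-37,0,0,0,0.0]
  ]
}}

```text
time: 17.1
position: [0.6019, 0.1021, 0.0967]
tool_rot: [2.31, 2.126, 0.009]
ft_force: [1.9, 3.5, 8.3]
grip_width: 0.177
grip_force: 40.1
```

```bash
python3 -c "from h import *; st(); print(ctrl.get_state()['torque'])"
```

```text
t 17.1 pos [0.6019 0.1021 0.0967] yclose -4.7 tilt [0.006 0.002] q [ 0.46  0.45 -0.84  1.68  0.36  1.16 -0.56] F [1.9 3.5 8.3] grip 0.177 40.1
[ 1.01692578 -0.20067271 -0.30855144]
```

{"api": "carry_out", "payload": {
  "steps": [
    [0,0,-2,0,0,0,0.0],
    [0,0,-3,0,0,0,0.0],
    [0,0,-3,0,0,0,0.0]
  ]
}}

```text
time: 17.4
position: [0.602, 0.1021, 0.0967]
tool_rot: [2.363, 2.067, 0.009]
ft_force: [0.8, 4.2, 8.9]
grip_width: 0.184
grip_force: 40.0
```

```bash
python3 -c "from h import *; st(); print(ctrl.get_state()['torque'])"
```

```text
t 17.4 pos [0.602  0.1021 0.0967] yclose -7.7 tilt [0.006 0.002] q [ 0.45  0.45 -0.83  1.68  0.36  1.16 -0.61] F [0.8 4.2 8.9] grip 0.184 40.0
[ 0.95779326 -0.28526054  0.27027697]
```

The turning moment has reversed, so the knob is at its end stop. I'll let the knob rise, open the fingers and retreat.

{"api": "carry_out", "payload": {
  "steps": [
    [0,0,0,0,0,0.3,0.0],
    [0,0,0,0,0,0.6,0.0],
    [0,0,0,0,0,0.9,0.0],
    [0,0,0,0,0,0.9,0.5],
    [0,0,0,0,0,0.9,0.6],
    [0,0,0,0,0,0.9,0.6],
    [0,0,0,0,0,3,0.6],
    [0,0,0,0,0,7,0.6],
    [0,0,0,0,0,11,0.6],
    [0,0,0,-2,4,15,0.6],
    [0,0,0,-4,8,15,0.6],
    [0,0,0,-7,12,15,0.6]
  ]
}}

```text
time: 18.6
position: [0.5318, 0.2194, 0.2462]
tool_rot: [2.367, 2.064, 0.005]
ft_force: [0.8, 0.9, -0.2]
grip_width: 0.601
grip_force: 0.0
```

{"api": "carry_out", "payload": {
  "steps": [
    [0,0,0,-3,5,0,0.6],
    [0,0,0,-6,9,0,0.6],
    [0,0,0,-9,13,0,0.6],
    [0,0,0,-9,13,0,0.6],
    [0,0,0,-9,13,0,0.6]
  ]
}}

```text
time: 19.1
position: [0.4394, 0.3499, 0.2445]
tool_rot: [2.36, 2.073, -0.001]
ft_force: [-0.0, -0.3, 0.6]
grip_width: 0.596
grip_force: 0.0
```

```bash
python3 - <<'E'
from h import *
st()
p,K,T=grab('top'); q,K2,T2=grab('side')
o=np.hstack([cv2.resize(p[120:240,170:290,::-1],(400,400)),cv2.resize(q[150:250,180:280,::-1],(400,400))]); cv2.imwrite('pics/end.png',o)
E
```

```text
t 19.1 pos [0.4394 0.3499 0.2445] yclose -7.4 tilt [ 0.    -0.001] q [ 0.16  0.25 -1.03  1.61  0.22  1.4  -1.01] F [-0.  -0.3  0.6] grip 0.596 0.0
```

View pics/end.png

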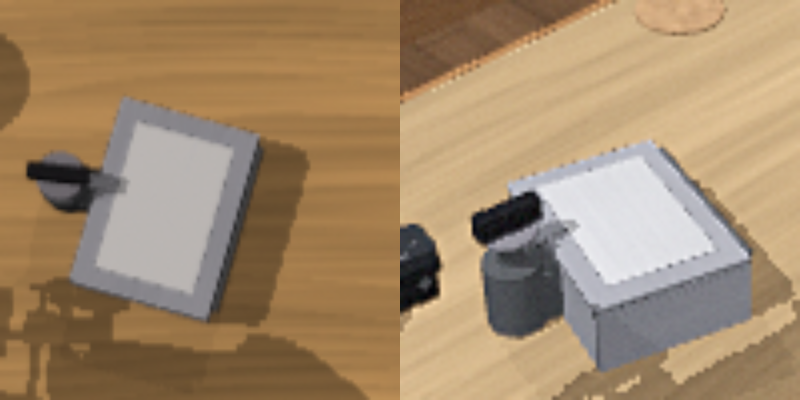

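The latch bar lies over the shut lid at (110,183) in the top half. The knob stands clear of its turret at (510,220) in the side half. The gripper touches nothing, so I'm handing it in.

```bash
python3 -c "
from bench import ctrl
print(ctrl.close_job())"
```

```text
the job is handed in; nothing more can be done
None
```

I handed the job in at about 19 s: the case lies flat in the tin, the lid is shut, and the latch is turned to its stop with the bar over the lid. The knob looks sprung up in the last picture, but I did not measure that, and no verdict came back.

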